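# Sort the stray thimbles into their rows and shut the chest

## Robot

A 6-joint arm with a two-finger parallel gripper is mounted at the origin on the work surface. World frame = base frame: x ahead of the robot, y to its left, z up, the work surface at z = 0. Lengths are in m, angles in rad, forces in N, time in s.
With the tool pointing down it reaches from about 0.375 to 0.9 m from the base axis. Payload 3.1 kg.
Tool frame: the origin (TCP) lies between the finger pads; the fingertips stand manip.finger_overhang ahead of it and the grasp point (between the pads) lies 5 mm behind it (manip.finger_overhang is the distance from the TCP to the fingertips, in m); z points along the fingers, y is the line along which they close (so a half turn about z gives the same grasp; the last joint's range is limited). The gripper opens to 85 mm and grips with 20 to 120 N. Pads are 22 mm wide; open, the fingers measure 114 mm over their backs; the gripper's body (76 mm by 85 mm) begins 54 mm behind the grasp point. The pads swing forward as they close: fully open they stand 13 mm farther back than shut.
Start: joints at [0.979, 0.527, 1.433, -0, 1.181, -0.178], TCP at [0.251, 0.572, 0.245] pointing down, gripper open.
Joint ranges: [-3.08, 3.08], [-0.75, 2.2], [0.22, 2.44], [-1.43, 4.57], [0, 2.65], [-2.85, 2.85]. Speed limits (rad/s): [2.79, 2.79, 3.14, 3.14, 3.14, 3.14].

## Interface

Orientations are given as a unit quaternion [x, y, z, w].
In Python, from station import manip gives the robot as it stands.
- The arm moves only by the tool drive_tool, never from a script. Its argument "plan" is a list of rows, each a list of 7 numbers: the shift along the tool's x, y, z in m, then the turn, a rotation vector about the tool's x, y, z in degrees, then the opening, from -1 (shut) to 1 (fully open). In form: [[x, y, z, wx, wy, wz, gripper], ...]. A call has 1 to 10 rows; each row shifts and turns the commanded pose from where the row before left it, along the tool's axes as they then stand; what a row does not reach is not made up. A row lasts 1/10 s, in which the tool goes at most 50 mm and 8.59 degrees, less where a joint would pass 70% of its speed; a pose out of reach is approached as far as the arm can. A call is refused whole if a number of a shift passes 0.05 or a number of a turn 8.59, either way. A call with a gripper value outside its range is refused whole. The fingers move at their own pace and stop on an object; "newtons" is the grip in N (left out, the last holds). Time passes only in rows, so rows that do not move let the fingers close. It gives the time, the measured TCP pose, the force, the opening and the grip force at its end, in the units of the state.
- manip.sense(): the state, without advancing time (a new reading comes with each control period).
- manip.snapshot(name): name is "side" or "top" or "wrist"; returns a dict with "image" (480x640x3 uint8, red, green, blue), "z_map" (480x640 float32, m along the optical axis (not along the pixel's ray), 0 where there is no reading), "fov_y" (degrees; the focal length in pixels is half the picture's height over the tangent of half this angle, whatever the lens; pixels are square), "cx", "cy" (the principal point, pixels), "extrinsics" (4x4, takes a point from camera to world coordinates); the wrist camera has in their place "mount" (4x4, takes a point from camera to tool coordinates, whose origin is the TCP and whose axes are the flange's). Camera axes: x right, y up, looking along -z (the intrinsics and any distortion apply to the point x, -y, -z); pixel columns grow to the right and rows downward; lengths in m; the calibration is good to about 2 mm. A picture is of the moment at which its call begins: read the wrist's pose just before it.
- manip.sign_off(): hands the job in; it is judged then, once.
The state is a dict: "t": time; "q": joint angles; "qd": joint speeds; "tau": joint torques, N m; "tcp_pos": TCP position; "tool_rot": TCP orientation; "force": force on the tool from outside, world axes, zero at the start; "ft_torque": the same for the moment, N m; "finger_gap": opening from 0.0 (shut) to 1.0 (fully open); "gripper_force": force on a finger pad.
Only numpy, scipy, OpenCV 4.12 (cv2) and the standard library are available. Lean on these libraries where they do the work, as an engineer would, in place of code of your own. Each camera call takes 0.05 s, during which the arm holds its last target. There are 200 camera calls.

## Task

Three steel thimbles have been left out on the glass in front of the tin chest: slide each one along the glass, upright and never lifted, through the chest's open front into the row that already holds a thimble of its own size. When all three stand wholly inside the right rows, lower the propped lid gently until it is fully shut. Leave the other things on the shelf where they are.

Things in the scene. Friction and masses are not known exactly. Their poses are not given: they have to be found in the camera images.
- chest: dark tin chest fixed on the amber glass shelf (glass top at z = 0.012 m), 95 mm deep (x), 141 mm wide (y), walls 44 mm high, 3 mm thick. Its front (its -x, to the robot) is open and it has no raised floor: the glass runs on into it. A middle wall along x makes two rows. Origin: centre of its underside, at glass level; front edges at x -47.5 mm, inner face of back wall at x +44.5 mm
- row_left (a point): on the glass, middle of the open mouth of the chest's row on its +y side (chest frame x -47.5, y +34.5 mm); the row is 66 mm wide and runs 92 mm back along +x; axes as the chest's
- row_right (a point): the same for the row on the -y side (chest frame x -47.5, y -34.5 mm)
- lid (a joint): angle of the chest's flat lid (rad): 0 shut, grows as it opens up and back, at most 1.8; starts propped at 1.45 to 1.75. A stiff stay (about 0.16 N m) holds it wherever left; 2 to 4 N at its free edge moves it slowly. Lid 4 mm thick, 141 mm wide, reaching 95 mm from the hinge, about 0.12 kg
- lid_axis (a point): fixed point, middle of the lid's hinge line, on the top rear edge of the chest (chest frame x +47.5 mm, 44 mm above the glass); the hinge line runs along the chest's y; axes as the chest's. The shut lid's underside is level with it
- lid_edge (a point): middle of the lid's free edge, on its outer face (the top face when shut), 95 mm from the hinge line; moves with the lid
- big_model: large plain steel thimble standing mouth-down, 27 mm across at the rim, tapering to about 21 mm, 34 mm tall, about 30 g, already at the back of one of the two rows (which row varies); it shows that this row is for large ones; origin at the centre of its underside, z up
- small_model: small plain steel thimble standing mouth-down, 17 mm across at the rim, tapering to about 13 mm, 20 mm tall, about 14 g, already at the back of the other row; it shows that this row is for small ones; origin at the centre of its underside, z up
- big_stray: stray large plain steel thimble standing mouth-down on the glass in front of the chest, 27 mm across at the rim, tapering to about 21 mm, 34 mm tall, about 30 g; origin at the centre of its underside, z up
- small_stray_a: stray small plain steel thimble standing mouth-down on the glass in front of the chest, 17 mm across at the rim, tapering to about 13 mm, 20 mm tall, about 14 g; origin at the centre of its underside, z up
- small_stray_b: second stray small plain steel thimble standing mouth-down, the same as the first; origin at the centre of its underside, z up
- glass_thimble: bystander: violet pressed glass thimble with a flared foot, 26 mm across, 27 mm tall; origin at the centre of its underside, z up
- teacup: bystander: white porcelain doll's teacup, 50 mm across, 36 mm tall, with a handle reaching 38 mm from its axis; origin at the centre of its underside, z up
- mushroom: bystander: wooden darning mushroom standing on its stem, cap 70 mm across, 91 mm tall; origin at the centre of its underside, z up
- spool: bystander: bare wooden spool, 32 mm across, 40 mm tall; origin at the centre of its underside, z up
- button_jar: bystander: glass jar with a brass cap, 60 mm across, 70 mm tall; origin at the centre of its underside, z up
- pincushion: bystander: round terracotta-coloured pincushion, 68 mm across, 37 mm tall; origin at the centre of its underside, z up

How it is judged:
By the outcome, as a careful person would: the job done as asked, in the order asked, and still so for the second after the job is handed in, with the robot touching nothing.
It also fails if it takes over 72 s, if anything falls off the work surface, if the arm or the gripper's body presses on something with over 40 N, if the wrist force passes 120 N, or if a joint passes its speed limit or range.

## Working session

There is one attempt and no reset: what is moved stays moved. The work goes in short steps, Python scripts to look and compute and a tool call to move; the robot and the scene stay as the last step left them, time stands still between calls to the robot, and variables do not carry over. Pictures are saved under pics/ and viewed, at most 10 in all, crops included, and the job is handed in when it is done.

Besides the shell and the picture viewer there is one more tool, called after "Request:" by a JSON object that holds its "name" and its "arguments", one argument or row to a line. drive_tool: Moves the arm, as the interface text tells. Its arguments: {"type":"object","properties":{"plan":{"type":"array"},"newtons":{"type":"number"}},"required":["plan"]}

```bash
mkdir -p pics; cat > h.py <<'E'
import numpy as np, cv2
from station import manip
def snap(n):
    s=manip.sense(); d=manip.snapshot(n)
    h=d["image"].shape[0]; f=h/2/np.tan(np.radians(d["fov_y"])/2)
    if n=="wrist":
        from scipy.spatial.transform import Rotation as R
        T=np.eye(4);T[:3,:3]=R.from_quat(s["tool_rot"]).as_matrix();T[:3,3]=s["tcp_pos"];E=T@d["mount"]
    else: E=d["extrinsics"]
    np.savez(f"{n}.npz",image=d["image"],z=d["z_map"],f=f,cx=d["cx"],cy=d["cy"],E=E)
    return d
def load(n): return np.load(f"{n}.npz")
def cloud(d):
    z=d["z"];v,u=np.mgrid[:z.shape[0],:z.shape[1]]
    p=np.stack([(u-d["cx"])/d["f"]*z,-(v-d["cy"])/d["f"]*z,-z],-1)
    return p@d["E"][:3,:3].T+d["E"][:3,3]
def ray(d,u,v,zw):
    r=d["E"][:3,:3]@np.array([(u-d["cx"])/d["f"],-(v-d["cy"])/d["f"],-1]);o=d["E"][:3,3]
    return o+r*(zw-o[2])/r[2]
def proj(d,p):
    c=np.linalg.inv(d["E"])@np.append(p,1); return d["cx"]+d["f"]*c[0]/-c[2], d["cy"]-d["f"]*c[1]/-c[2]
E
python3 - <<'E'
from h import *
print(manip.sense(), manip.finger_overhang)
for n in("top","side"):
    d=snap(n);print(n,{k:v for k,v in d.items() if k not in("image","z_map")});cv2.imwrite(f"pics/{n}1.png",d["image"][:,:,::-1])
E
```

```text
{'t': 0.0, 'q': array([ 9.78513872e-01,  5.28441971e-01,  1.43388621e+00, -3.57673113e-05,
        1.18137497e+00, -1.78507528e-01]), 'qd': array([ 0.00018983, -0.00091072,  0.00045725,  0.00054781,  0.00082711,
       -0.00018429]), 'tau': array([-5.29053450e-04, -4.42353129e+01, -1.78023845e+01, -5.20066533e-05,
        8.41783796e-03,  4.36635816e-06]), 'tcp_pos': array([0.25089786, 0.57169585, 0.24435356]), 'tool_rot': array([ 2.05407962e-01,  9.78675868e-01, -9.84060446e-04, -3.81369002e-04]), 'force': array([-0.20444448,  0.05865584, -0.42235662]), 'ft_torque': array([-0.00136922,  0.04551844,  0.00132616]), 'gripper_force': 0.0, 'finger_gap': 0.9957921106166047} 0.014
top {'fov_y': 43.14188832197107, 'cx': 317.3555889834723, 'cy': 238.45865790250562, 'extrinsics': array([[ 2.16559995e-03,  9.94073733e-01, -1.08686358e-01,
         3.84313453e-01],
       [-9.99966272e-01,  1.29163950e-03, -8.11087999e-03,
         1.78133291e-03],
       [-7.92242915e-03,  1.08700258e-01,  9.94043002e-01,
         1.50465458e+00],
       [ 0.00000000e+00,  0.00000000e+00,  0.00000000e+00,
         1.00000000e+00]])}
side {'fov_y': 45.033995824729836, 'cx': 317.6094183271104, 'cy': 243.35671031185788, 'extrinsics': array([[ 0.76274668,  0.44401538, -0.47017853,  0.02967241],
       [-0.64647175,  0.5427148 , -0.53622283, -0.57511901],
       [ 0.01708166,  0.71295932,  0.70099731,  0.85782085],
       [ 0.        ,  0.        ,  0.        ,  1.        ]])}
```

View pics/top1.png

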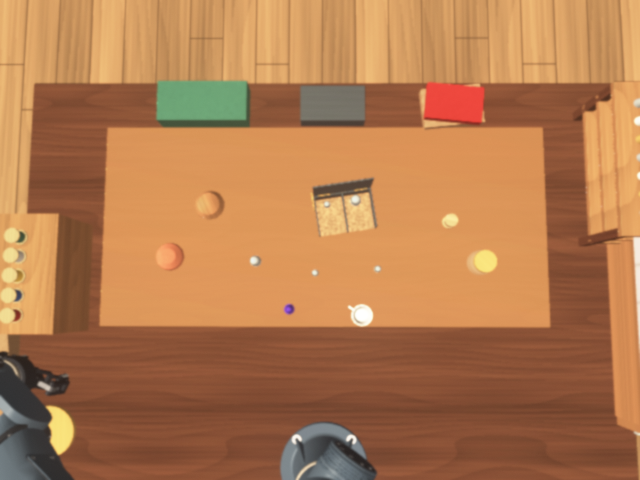

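View pics/side1.png

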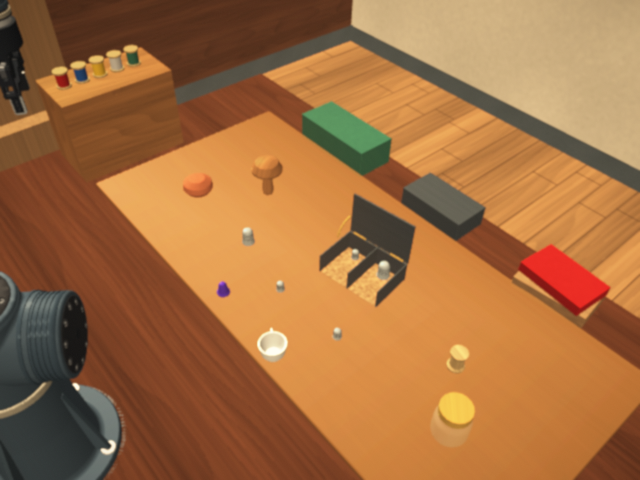

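The top view shows the chest at about (345,212), with the small model in the left row (326,204) and the big model in the right row (355,200). The big stray is at (255,260) and the small strays at (314,272) and (377,268). The side view agrees: strays at (248,236), (280,286) and (337,333).

```bash
python3 - <<'E'
from h import *
d=load("top");s=load("side")
for n,u,v,z in [("big",255,260,.046),("sa",314,272,.032),("sb",377,268,.032),("violet",289,309,.03),("cup",361,315,.048),("mush",209,204,.1),("smodel",326,204,.032),("bmodel",355,200,.046),("chestFL",320,236,.056),("chestFR",376,228,.056)]:
    print(n,ray(d,u,v,z).round(4))
for n,u,v,z in [("big",248,228,.046),("sa",280.5,282,.032),("sb",337,329,.032),("chestFL",321,263,.056),("chestFR",377,303,.012),("sm",355,250,.032),("bm",384,264,.046)]:
    print("side",n,ray(s,u,v,z).round(4))
a=cv2.resize(d["image"][165:285,230:390],(800,600),interpolation=cv2.INTER_CUBIC)
cv2.imwrite("pics/c1.png",a[:,:,::-1])
E
```

```text
big [0.4914 0.1638 0.046 ]
sa [0.4635 0.0218 0.032 ]
sb [ 0.4734 -0.131   0.032 ]
violet [0.3742 0.0819 0.03  ]
cup [ 0.3605 -0.0906  0.048 ]
mush [0.6189 0.2676 0.1   ]
smodel [ 0.6305 -0.0072  0.032 ]
bmodel [ 0.638  -0.0777  0.046 ]
chestFL [0.5487 0.0073 0.056 ]
chestFR [ 0.5682 -0.1273  0.056 ]
side big [0.4927 0.1705 0.046 ]
side sa [0.4611 0.0213 0.032 ]
side sb [ 0.4703 -0.1301  0.032 ]
side chestFL [ 0.5379 -0.0067  0.056 ]
side chestFR [ 0.5799 -0.122   0.012 ]
side sm [ 0.6295 -0.0057  0.032 ]
side bm [ 0.6368 -0.079   0.046 ]
```

View pics/c1.png

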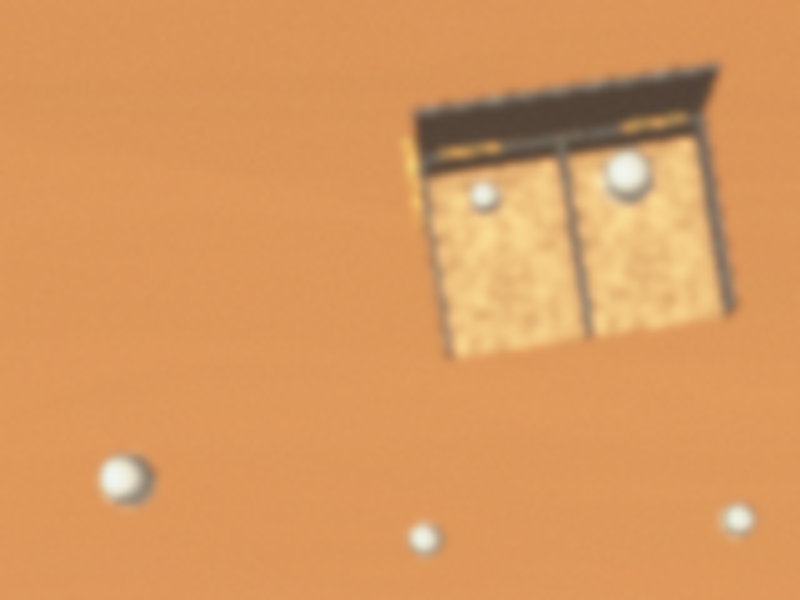

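Request:
{"name": "drive_tool", "arguments": {
  "plan": [
    [-0.035, -0.035, 0, 0, 0, 0, 1],
    [-0.035, -0.035, 0, 0, 0, 0, 1],
    [-0.035, -0.035, 0, 0, 0, 0, 1],
    [-0.035, -0.035, 0, 0, 0, 0, 1],
    [-0.035, -0.035, 0, 0, 0, 0, 1],
    [-0.035, -0.035, 0, 0, 0, 0, 1],
    [-0.035, -0.035, 0, 0, 0, 0, 1],
    [-0.035, -0.035, 0, 0, 0, 0, 1],
    [-0.035, -0.035, 0, 0, 0, 0, 1],
    [-0.035, -0.035, 0, 0, 0, 0, 1]
  ]
}}

```text
t: 1.1
tcp_pos: [0.4312, 0.1091, 0.2452]
tool_rot: [0.205, 0.979, 0.0, -0.0]
force: [0.0, -0.1, -0.2]
finger_gap: 1.004
gripper_force: 0.0
```

Request:
{"name": "drive_tool", "arguments": {
  "plan": [
    [-0.03, -0.035, 0, 0, 0, -8.05, 0],
    [0, 0, 0, 0, 0, -8.05, 0],
    [0, 0, 0, 0, 0, -8.05, 0],
    [0, 0, 0, 0, 0, -8.05, 0],
    [0, 0, 0, 0, 0, 0, 0],
    [0, 0, 0, 0, 0, 0, 0]
  ]
}}

```text
t: 1.7
tcp_pos: [0.4432, 0.0709, 0.2451]
tool_rot: [-0.067, 0.998, 0.0, -0.0]
force: [-0.2, -0.5, -0.1]
finger_gap: 0.497
gripper_force: 0.0
```

```bash
cat >> h.py <<'E'
from scipy.spatial.transform import Rotation as R
def go(p,yaw=None):
    "tool-axis shift to world p from measured pose; angle of tool y axis in deg"
    s=manip.sense();M=R.from_quat(s["tool_rot"]).as_matrix()
    print("t",round(s["t"],2),"tcp",s["tcp_pos"].round(4),"y ang",np.degrees(np.arctan2(M[1,1],M[0,1])).round(2),"z",M[:,2].round(4),"gap",s["finger_gap"].round(3),"F",s["force"].round(2))
    print("shift",(M.T@(np.array(p)-s["tcp_pos"])).round(4))
E
python3 - <<'E'
from h import *
go([.4625,.0215,.1])
d=snap("wrist");print(d["mount"].round(3),d["fov_y"]);cv2.imwrite("pics/w1.png",d["image"][:,:,::-1])
E
```

```text
Traceback (most recent call last):
  File "h.py", line 26, in go
    print("t",round(s["t"],2),"tcp",s["tcp_pos"].round(4),"y ang",np.degrees(np.arctan2(M[1,1],M[0,1])).round(2),"z",M[:,2].round(4),"gap",s["finger_gap"].round(3),"F",s["force"].round(2))
                                                                                                                                           ^^^^^^^^^^^^^^^^^^^^^
AttributeError: 'float' object has no attribute 'round'
```

```bash
sed -i 's/s\["finger_gap"\].round(3)/round(s["finger_gap"],3)/' h.py
python3 - <<'E'
from h import *
go([.4625,.0215,.1])
d=snap("wrist");print(d["mount"].round(3),d["fov_y"]);cv2.imwrite("pics/w1.png",d["image"][:,:,::-1])
E
```

```text
t 1.7 tcp [0.4432 0.0709 0.2451] y ang 97.63 z [-5.e-04  0.e+00 -1.e+00] gap 0.497 F [-0.24 -0.46 -0.06]
shift [-0.0126 -0.0515  0.1451]
[[-0.     0.961  0.276  0.07 ]
 [ 1.     0.001 -0.001 -0.001]
 [-0.001  0.276 -0.961 -0.128]
 [ 0.     0.     0.     1.   ]] 62.30179571524914
```

View pics/w1.png

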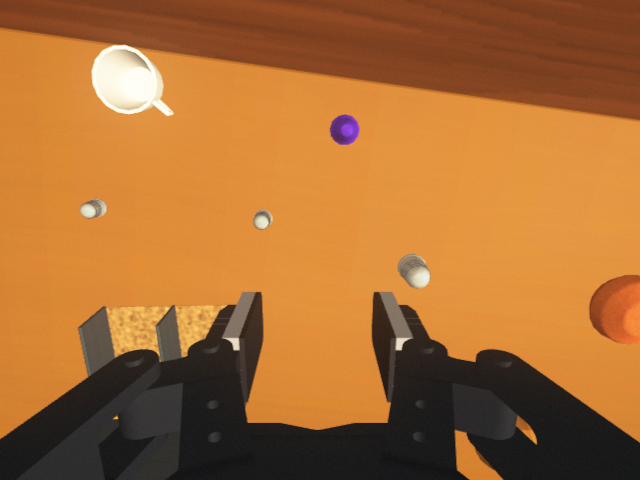

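Wrist view: cup at (127,80), violet thimble at (345,130), small strays with bases near (98,209) and (263,219), and the big stray's base near (411,267). The chest's front wall feet are near (105,308) and (174,306).

```bash
python3 - <<'E'
from h import *
d=load("wrist")
for n,u,v,z in [("sb top",88.5,211,.032),("sb base",98,208.5,.012),("sa top",262,221.5,.032),("sa base",263.3,219,.012),("big top",420,279,.046),("big base",410.5,266,.012),("Rwall foot outer",105,307,.012),("Rwall top",80,328,.056),("M foot",174,306,.012),("M top",159,327,.056)]:
    print(n,ray(d,u,v,z).round(4))
# two-view heights: wrist ray vs top-camera ray
t=load("top")
def tri(a,pa,b,pb):
    A=[];
    for q,p in((a,pa),(b,pb)):
        o=q["E"][:3,3];r=ray(q,*p,0)-o;r/=np.linalg.norm(r);A.append((o,r))
    P=[np.eye(3)-np.outer(r,r) for o,r in A]
    return np.linalg.solve(P[0]+P[1],P[0]@A[0][0]+P[1]@A[1][0])
s=load("side")
for n,w,pt in[("sb",(88.5,211),(337,329)),("sa",(262,221.5),(280.5,282)),("big",(420,279),(248,228))]:
    print("tri",n,tri(d,w,s,pt).round(4))
C=cloud(d);
for n,u,v in[("glass",320,220),("sa",262,221),("big",420,278),("floor",130,330)]: print(n,C[v,u].round(4))
a=np.vstack([cv2.resize(d["image"][i:i+60,j:j+160],(800,300),interpolation=cv2.INTER_CUBIC) for i,j in((190,60),(290,70))])
S=cv2.resize(s["image"][180:330,300:450],(600,600),interpolation=cv2.INTER_CUBIC)
cv2.imwrite("pics/w1c.png",S[:,:,::-1])
E
```

```text
sb top [ 0.4706 -0.128   0.032 ]
sb base [ 0.4728 -0.1303  0.012 ]
sa top [0.4599 0.0235 0.032 ]
sa base [0.4625 0.0223 0.012 ]
big top [0.4899 0.1682 0.046 ]
big base [0.49   0.1676 0.012 ]
Rwall foot outer [ 0.5726 -0.1252  0.012 ]
Rwall top [ 0.5719 -0.1248  0.056 ]
M foot [ 0.5625 -0.0572  0.012 ]
M top [ 0.5617 -0.0554  0.056 ]
tri sb [ 0.4713 -0.1291  0.0301]
tri sa [0.4613 0.023  0.0298]
tri big [0.4892 0.1665 0.0505]
glass [0.4562 0.0748 0.013 ]
sa [0.4595 0.0235 0.032 ]
big [0.4896 0.1686 0.0441]
floor [ 0.594  -0.0997  0.0136]
```

View pics/w1c.png

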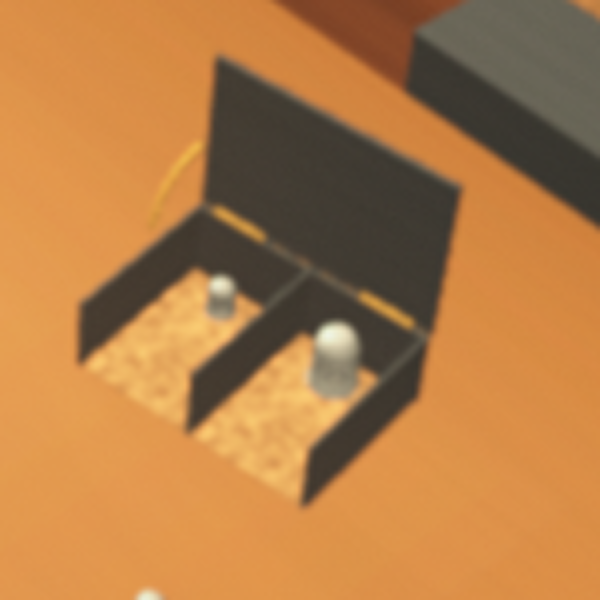

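```bash
python3 - <<'E'
from h import *
s=load("side");t=load("top")
c=lambda x,y:(300+x/4-.4,180+y/4-.4)
for n,p in[("L",(79,363)),("M",(188,432)),("R",(303,506))]: print(n,ray(s,*c(*p),.012).round(4))
yaw=np.radians(8.4);ex=np.array([np.cos(yaw),np.sin(yaw),0]);ey=np.array([-ex[1],ex[0],0])
fm=np.array([.562,-.0572,.012]);hinge=fm+ex*.095+[0,0,.044]
for n,y,ps,pt in[("L",.0705,(218,57),(415,110)),("R",-.0705,(461,187),(719,65))]:
    for a in(1.45,1.5,1.55,1.6,1.65,1.7,1.75):
        P=hinge+ey*y+.095*(-np.cos(a)*ex+np.array([0,0,np.sin(a)]))
        print(n,a,np.round(np.array(proj(s,P))-c(*ps),1),np.round(np.array(proj(t,P))-(230+pt[0]/5-.4,165+pt[1]/5-.4),1))
print("mouthL",fm+ey*.0345,"mouthR",fm-ey*.0345,"hinge",hinge)
for n,d,p in[("sm",.042,0),("sb",.018,0)]: print(n,fm+ey*.0345+ex*d)
print("big",fm-ey*.0345+ex*.032)
go([.4615,.0225,.1])
E
```

```text
L [0.5501 0.0112 0.012 ]
M [ 0.5614 -0.0569  0.012 ]
R [ 0.5722 -0.1254  0.012 ]
L 1.45 [-4.3  2.4] [-0.4  7.1]
L 1.5 [-2.7  1.1] [-0.7  5. ]
L 1.55 [-1.1 -0.2] [-1.   2.9]
L 1.6 [ 0.4 -1.4] [-1.3  0.9]
L 1.65 [ 2.  -2.4] [-1.6 -1.1]
L 1.7 [ 3.5 -3.4] [-1.9 -3.1]
L 1.75 [ 5.  -4.2] [-2.2 -5.1]
R 1.45 [-3.9  4.1] [0.4 7.1]
R 1.5 [-2.3  2.6] [0.1 5.1]
R 1.55 [-0.8  1.2] [-0.2  3. ]
R 1.6 [ 0.7 -0.1] [-0.5  1. ]
R 1.65 [ 2.2 -1.3] [-0.9 -1. ]
R 1.7 [ 3.6 -2.4] [-1.2 -3. ]
R 1.75 [ 5.  -3.4] [-1.6 -5. ]
mouthL [ 0.55696014 -0.0230701   0.012     ] mouthR [ 0.56703986 -0.0913299   0.012     ] hinge [ 0.65598087 -0.04332211  0.056     ]
sm [ 0.59850957 -0.01693462  0.012     ]
sb [ 0.57476704 -0.02044061  0.012     ]
big [ 0.59869658 -0.08665524  0.012     ]
t 1.75 tcp [0.4433 0.0709 0.2452] y ang 97.67 z [-3.e-04  0.e+00 -1.e+00] gap 0.499 F [-0.15 -0.15  0.16]
shift [-0.0117 -0.0504  0.1452]
```

Request:
{"name": "drive_tool", "arguments": {
  "plan": [
    [-0.006, -0.025, 0.02, 0, 0, -1.1, 0],
    [-0.006, -0.025, 0.02, 0, 0, 0, 0],
    [0, 0, 0.045, 0, 0, 0, 0],
    [0, 0, 0.045, 0, 0, 0, 0],
    [0, 0, 0.03, 0, 0, 0, 0],
    [0, 0, 0.03, 0, 0, 0, 0],
    [0, 0, 0.01, 0, 0, 0, 0],
    [0, 0, 0, 0, 0, 0, 0]
  ]
}}

```text
t: 2.55
tcp_pos: [0.4619, 0.0233, 0.0442]
tool_rot: [-0.077, 0.997, 0.0, -0.001]
force: [-1.0, 0.1, 0.2]
finger_gap: 0.503
gripper_force: 0.0
```

```bash
python3 - <<'E'
from h import *
go([.4612,.0226,.030])
d=snap("wrist");cv2.imwrite("pics/w2.png",d["image"][:,:,::-1])
E
```

```text
t 2.55 tcp [0.4619 0.0233 0.0442] y ang 98.86 z [-2.9e-03  6.0e-04 -1.0e+00] gap 0.503 F [-1.04  0.12  0.17]
shift [ 0.0007 -0.0006  0.0143]
```

View pics/w2.png

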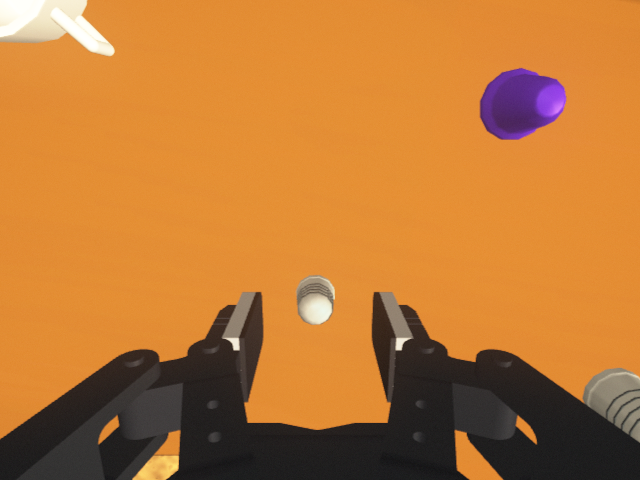

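The small stray sits centred between the pads at (316,300), so I go down and close.

Request:
{"name": "drive_tool", "arguments": {
  "plan": [
    [0, 0, 0.01, 0, 0, 0, 0],
    [0, 0, 0.004, 0, 0, 0, 0],
    [0, 0, 0, 0, 0, 0, -0.3],
    [0, 0, 0, 0, 0, 0, -1],
    [0, 0, 0, 0, 0, 0, -1],
    [0, 0, 0, 0, 0, 0, -1],
    [0, 0, 0, 0, 0, 0, -1]
  ],
  "newtons": 20
}}

```text
t: 3.3
tcp_pos: [0.4628, 0.0231, 0.0317]
tool_rot: [-0.078, 0.997, -0.0, 0.0]
force: [0.4, 0.4, 4.4]
finger_gap: 0.16
gripper_force: 19.8
```

```bash
python3 - <<'E'
from h import *
fm=np.array([.5613,-.057,0]);y=np.radians(8.8);ex=np.array([np.cos(y),np.sin(y),0]);ey=np.array([-ex[1],ex[0],0])
go(fm+ey*.0345+ex*.042+[0,0,.03])
E
```

```text
t 3.3 tcp [0.4628 0.0231 0.0317] y ang 98.89 z [ 8.e-04 -1.e-04 -1.e+00] gap 0.16 F [0.42 0.44 4.37]
shift [-0.127  -0.0599  0.0018]
```

Request:
{"name": "drive_tool", "arguments": {
  "plan": [
    [-0.005, -0.008, 0, 0, 0, 0, -1],
    [-0.007, -0.013, 0, 0, 0, 0, -1],
    [-0.007, -0.013, 0, 0, 0, 0, -1],
    [-0.007, -0.013, 0, 0, 0, 0, -1],
    [-0.005, -0.013, 0, 0, 0, 0, -1],
    [-0.012, 0, 0, 0, 0, 0, -1],
    [-0.012, 0, 0, 0, 0, 0, -1],
    [0, 0, 0, 0, 0, 0, -1]
  ]
}}

```text
t: 4.1
tcp_pos: [0.5262, -0.0278, 0.0317]
tool_rot: [-0.078, 0.997, 0.0, -0.0]
force: [-2.2, -0.5, 6.7]
finger_gap: 0.158
gripper_force: 20.2
```

```bash
python3 - <<'E'
from h import *
fm=np.array([.5613,-.057,0]);y=np.radians(8.8);ex=np.array([np.cos(y),np.sin(y),0]);ey=np.array([-ex[1],ex[0],0])
go(fm+ey*.0345+ex*.042+[0,0,.03])
E
```

```text
t 4.1 tcp [ 0.5262 -0.0278  0.0317] y ang 98.91 z [-8.e-04  1.e-04 -1.e+00] gap 0.158 F [-2.22 -0.51  6.75]
shift [-0.0722  0.0001  0.0017]
```

Request:
{"name": "drive_tool", "arguments": {
  "plan": [
    [-0.008, 0, 0, 0, 0, 0, -1],
    [-0.012, 0, 0, 0, 0, 0, -1],
    [-0.012, 0, 0, 0, 0, 0, -1],
    [-0.012, 0, 0, 0, 0, 0, -1],
    [-0.012, 0, 0, 0, 0, 0, -1],
    [-0.01, 0, 0, 0, 0, 0, -1],
    [-0.006, 0, 0, 0, 0, 0, -1],
    [0, 0, 0, 0, 0, 0, -1]
  ]
}}

```text
t: 4.9
tcp_pos: [0.5959, -0.0164, 0.0317]
tool_rot: [-0.078, 0.997, 0.0, -0.002]
force: [-4.1, -0.1, 8.5]
finger_gap: 0.159
gripper_force: 20.3
```

Request:
{"name": "drive_tool", "arguments": {
  "plan": [
    [0, 0, 0, 0, 0, 0, -0.6],
    [0, 0, 0, 0, 0, 0, -0.4],
    [0, 0, 0, 0, 0, 0, -0.4],
    [0, 0, -0.015, 0, 0, 0, -0.4],
    [0, 0, -0.03, 0, 0, 0, -0.4],
    [0, 0, -0.035, 0, 0, 0, -0.4],
    [0.03, 0, 0, 0, 0, 0, -0.2],
    [0.04, -0.02, 0, 0, 0, 0, 0],
    [0.04, -0.04, 0, 0, 0, 0, 0],
    [0.03, -0.033, 0, 0, 0, 0, 0]
  ]
}}

```text
t: 5.9
tcp_pos: [0.4759, -0.1252, 0.1125]
tool_rot: [-0.078, 0.997, -0.0, 0.0]
force: [1.9, -1.4, -0.2]
finger_gap: 0.5
gripper_force: 0.0
```

```bash
python3 - <<'E'
from h import *
go([.472,-.1297,.030])
d=snap("wrist");d=snap("side");s=load("side")
cv2.imwrite("pics/s2.png",cv2.resize(d["image"][180:360,240:450],(700,600),interpolation=cv2.INTER_CUBIC)[:,:,::-1])
E
```

```text
t 5.9 tcp [ 0.4759 -0.1252  0.1125] y ang 99.0 z [ 7.e-04 -6.e-04 -1.e+00] gap 0.5 F [ 1.95 -1.35 -0.17]
shift [ 0.0046 -0.0037  0.0825]
```

View pics/s2.png

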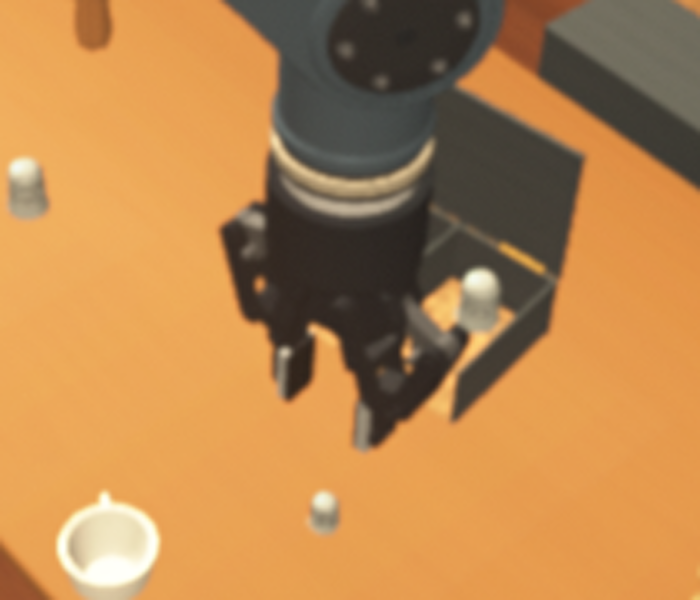

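The picture shows sb at crop (323,510) still standing, and the gripper hides the left row.

Request:
{"name": "drive_tool", "arguments": {
  "plan": [
    [0, 0, 0, 0, 0, 0, 0],
    [0, 0, 0.02, 0, 0, 0, 0],
    [0, 0, 0.02, 0, 0, 0, 0],
    [0, 0, 0.01, 0, 0, 0, 0],
    [0, 0, 0, 0, 0, 0, 0]
  ]
}}

```text
t: 6.5
tcp_pos: [0.4773, -0.1235, 0.0604]
tool_rot: [-0.078, 0.997, 0.001, -0.001]
force: [-0.5, 0.4, -0.1]
finger_gap: 0.5
gripper_force: 0.0
```

```bash
python3 - <<'E'
from h import *
go([.472,-.1297,.030])
d=snap("wrist");s=load("wrist")
g=cv2.cvtColor(d["image"],cv2.COLOR_RGB2HSV); m=((g[...,1]<60)&(g[...,2]>110)).astype(np.uint8); m[:200]=0;m[340:]=0;m[:,:265]=0;m[:,370:]=0
n,_,st,c=cv2.connectedComponentsWithStats(m); print([(a.tolist(),b.round(1)) for a,b in zip(st,c) if 60<a[4]<9000])
E
```

```text
t 6.5 tcp [ 0.4773 -0.1235  0.0604] y ang 99.0 z [-0.0019  0.0011 -1.    ] gap 0.5 F [-0.5   0.39 -0.14]
shift [ 0.0061 -0.0053  0.0304]
[([287, 251, 35, 43, 790], array([304.5, 275.6]))]
```

Request:
{"name": "drive_tool", "arguments": {
  "plan": [
    [0.006, -0.0052, 0, 0, 0, 0, 0],
    [0, 0, 0.015, 0, 0, 0, 0],
    [0, 0, 0.014, 0, 0, 0, 0],
    [0, 0, 0, 0, 0, 0, 0],
    [0, 0, 0, 0, 0, 0, -0.3],
    [0, 0, 0, 0, 0, 0, -1],
    [0, 0, 0, 0, 0, 0, -1],
    [0, 0, 0, 0, 0, 0, -1],
    [0, 0, 0, 0, 0, 0, -1]
  ]
}}

```text
t: 7.45
tcp_pos: [0.4726, -0.1312, 0.0331]
tool_rot: [-0.078, 0.997, -0.001, 0.001]
force: [-0.7, -0.5, 6.2]
finger_gap: 0.158
gripper_force: 20.0
```

```bash
python3 - <<'E'
from h import *
fm=np.array([.5613,-.057,0]);y=np.radians(8.8);ex=np.array([np.cos(y),np.sin(y),0]);ey=np.array([-ex[1],ex[0],0])
go(fm+ey*.0345+ex*.0175+[0,0,.03])
E
```

```text
t 7.45 tcp [ 0.4726 -0.1312  0.0331] y ang 98.91 z [ 1.4e-03 -9.0e-04 -1.0e+00] gap 0.158 F [-0.68 -0.48  6.16]
shift [-0.1167  0.094   0.0032]
```

Request:
{"name": "drive_tool", "arguments": {
  "plan": [
    [-0.004, 0.008, 0, 0, 0, 0, -1],
    [-0.006, 0.014, 0, 0, 0, 0, -1],
    [-0.006, 0.014, 0, 0, 0, 0, -1],
    [-0.006, 0.014, 0, 0, 0, 0, -1],
    [-0.006, 0.014, 0, 0, 0, 0, -1],
    [-0.006, 0.014, 0, 0, 0, 0, -1],
    [-0.006, 0.014, 0, 0, 0, 0, -1],
    [-0.008, 0.002, 0, 0, 0, 0, -1],
    [0, 0, 0, 0, 0, 0, -1]
  ]
}}

```text
t: 8.35
tcp_pos: [0.5035, -0.0293, 0.0331]
tool_rot: [-0.078, 0.997, 0.001, -0.002]
force: [-2.8, 2.3, 10.6]
finger_gap: 0.159
gripper_force: 20.5
```

```bash
python3 - <<'E'
from h import *
fm=np.array([.5613,-.057,0]);y=np.radians(8.8);ex=np.array([np.cos(y),np.sin(y),0]);ey=np.array([-ex[1],ex[0],0])
go(fm+ey*.0345+ex*.0175+[0,0,.03])
d=snap("side")
cv2.imwrite("pics/s3.png",cv2.resize(d["image"][180:330,250:450],(800,600),interpolation=cv2.INTER_CUBIC)[:,:,::-1])
E
```

```text
t 8.35 tcp [ 0.5035 -0.0293  0.0331] y ang 98.97 z [-0.0035  0.0011 -1.    ] gap 0.159 F [-2.82  2.26 10.61]
shift [-0.0704 -0.0019  0.0029]
```

View pics/s3.png

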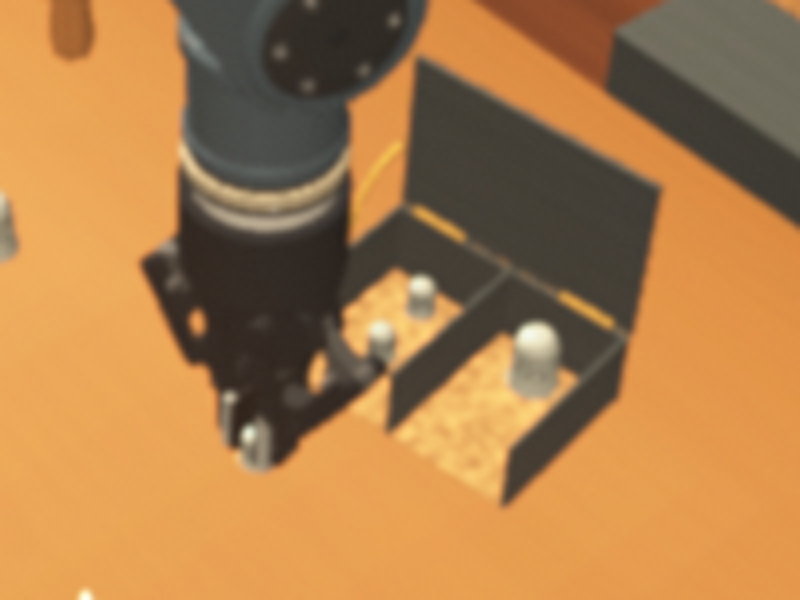

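The first small stray stands inside the left row at crop (380,340), ahead of the model at (420,297). Next I slide in sb, held at (255,445).

Request:
{"name": "drive_tool", "arguments": {
  "plan": [
    [-0.006, -0.002, -0.001, 0, 0, 0, -1],
    [-0.012, 0, 0, 0, 0, 0, -1],
    [-0.012, 0, 0, 0, 0, 0, -1],
    [-0.012, 0, 0, 0, 0, 0, -1],
    [-0.012, 0, 0, 0, 0, 0, -1],
    [-0.012, 0, 0, 0, 0, 0, -1],
    [-0.004, 0, 0, 0, 0, 0, -1],
    [0, 0, 0, 0, 0, 0, -1]
  ]
}}

```text
t: 9.2
tcp_pos: [0.5759, -0.0217, 0.0332]
tool_rot: [-0.078, 0.997, -0.0, 0.001]
force: [1.2, 0.4, 0.3]
finger_gap: 0.159
gripper_force: 19.5
```

```bash
python3 - <<'E'
from h import *
s=load("side")
fm=np.array([.5613,-.057,0]);y=np.radians(8.8);ex=np.array([np.cos(y),np.sin(y),0]);ey=np.array([-ex[1],ex[0],0])
p=ray(s,250+380/4-.4,180+324/4-.4,.032)-fm;print("sa depth,lat",p@ex,p@ey)
go(fm+ey*.0345+ex*.0175+[0,0,.03])
E
```

```text
sa depth,lat 0.038300191299278676 0.03726476637430274
t 9.2 tcp [ 0.5759 -0.0217  0.0332] y ang 98.91 z [ 1.9e-03 -4.0e-04 -1.0e+00] gap 0.159 F [1.16 0.42 0.32]
shift [0.0023 0.0019 0.0032]
```

Request:
{"name": "drive_tool", "arguments": {
  "plan": [
    [0, 0, 0, 0, 0, 0, -0.6],
    [0, 0, 0, 0, 0, 0, -0.4],
    [0, 0, 0, 0, 0, 0, -0.4],
    [0, 0, -0.015, 0, 0, 0, -0.4],
    [0, 0, -0.03, 0, 0, 0, -0.4],
    [0, 0, -0.035, 0, 0, 0, -0.4],
    [0.015, 0.03, 0, 0, 0, 0, -0.2],
    [0.015, 0.045, 0, 0, 0, 0, 0.2],
    [0.015, 0.045, 0, 0, 0, 0, 0.2],
    [0.01, 0.045, 0, 0, 0, 0, 0.2]
  ]
}}

```text
t: 10.2
tcp_pos: [0.4931, 0.1338, 0.1145]
tool_rot: [-0.077, 0.997, 0.0, 0.0]
force: [0.5, 0.1, -0.4]
finger_gap: 0.601
gripper_force: 0.0
```

Request:
{"name": "drive_tool", "arguments": {
  "plan": [
    [0, 0.03, 0, 0, 0, 0, 0.2],
    [0, 0, 0, 0, 0, 0, 0.2]
  ]
}}

```text
t: 10.4
tcp_pos: [0.4885, 0.1656, 0.1145]
tool_rot: [-0.08, 0.997, 0.0, 0.0]
force: [-0.4, -0.1, 0.2]
finger_gap: 0.596
gripper_force: 0.0
```

```bash
python3 - <<'E'
from h import *
go([.49,.1677,.033])
d=snap("side");s=load("side")
cv2.imwrite("pics/s4.png",cv2.resize(d["image"][180:330,230:430],(800,600),interpolation=cv2.INTER_CUBIC)[:,:,::-1])
E
```

```text
t 10.4 tcp [0.4885 0.1656 0.1145] y ang 99.18 z [ 5.e-04  7.e-04 -1.e+00] gap 0.596 F [-0.38 -0.14  0.18]
shift [-0.0018  0.0018  0.0815]
```

View pics/s4.png

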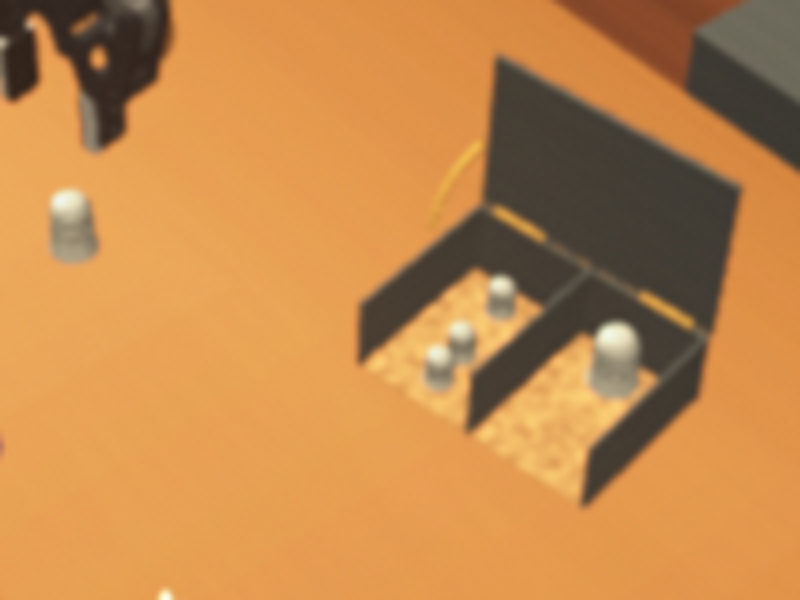

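Both small strays are upright inside the left row, at crop (460,340) and (438,366). Next is the big one at (73,225).

Request:
{"name": "drive_tool", "arguments": {
  "plan": [
    [-0.002, 0.002, 0.01, 0, 0, 0, 0.2],
    [0, 0, 0.025, 0, 0, 0, 0.2],
    [0, 0, 0.02, 0, 0, 0, 0.2],
    [0, 0, 0.015, 0, 0, 0, 0.2],
    [0, 0, 0.01, 0, 0, 0, 0.2],
    [0, 0, 0, 0, 0, 0, -0.1],
    [0, 0, 0, 0, 0, 0, -1],
    [0, 0, 0, 0, 0, 0, -1],
    [0, 0, 0, 0, 0, 0, -1],
    [0, 0, 0, 0, 0, 0, -1]
  ]
}}

```text
t: 11.45
tcp_pos: [0.492, 0.1648, 0.0339]
tool_rot: [-0.078, 0.997, 0.0, 0.001]
force: [0.6, 0.2, -0.6]
finger_gap: 0.275
gripper_force: 19.7
```

```bash
python3 - <<'E'
from h import *
fm=np.array([.5613,-.057,0]);y=np.radians(8.8);ex=np.array([np.cos(y),np.sin(y),0]);ey=np.array([-ex[1],ex[0],0])
go(fm-ey*.0345+ex*.030+[0,0,.033])
E
```

```text
t 11.45 tcp [0.492  0.1648 0.0339] y ang 98.9 z [ 1.2e-03  1.0e-04 -1.0e+00] gap 0.275 F [ 0.56  0.2  -0.63]
shift [-0.0641 -0.2644  0.001 ]
```

Request:
{"name": "drive_tool", "arguments": {
  "plan": [
    [0, -0.008, 0.0005, 0, 0, 0, -1],
    [0, -0.015, 0, 0, 0, 0, -1],
    [0, -0.018, 0, 0, 0, 0, -1],
    [0, -0.018, 0, 0, 0, 0, -1],
    [0, -0.018, 0, 0, 0, 0, -1],
    [0, -0.018, 0, 0, 0, 0, -1],
    [0, -0.018, 0, 0, 0, 0, -1],
    [0, -0.018, 0, 0, 0, 0, -1],
    [0, -0.014, 0, 0, 0, 0, -1]
  ]
}}

```text
t: 12.35
tcp_pos: [0.5141, 0.02, 0.0333]
tool_rot: [-0.077, 0.997, 0.0, 0.0]
force: [-0.8, 4.4, 5.9]
finger_gap: 0.281
gripper_force: 20.5
```

Request:
{"name": "drive_tool", "arguments": {
  "plan": [
    [0, -0.015, 0, 0, 0, 0, -1],
    [0, -0.018, 0, 0, 0, 0, -1],
    [0, -0.018, 0, 0, 0, 0, -1],
    [0, -0.018, 0, 0, 0, 0, -1],
    [0, -0.018, 0, 0, 0, 0, -1],
    [0, -0.018, 0, 0, 0, 0, -1],
    [0, -0.01, 0, 0, 0, 0, -1],
    [0, 0, 0, 0, 0, 0, -1]
  ]
}}

```text
t: 13.15
tcp_pos: [0.5319, -0.0948, 0.0333]
tool_rot: [-0.077, 0.997, -0.001, 0.0]
force: [-1.1, -3.0, 4.9]
finger_gap: 0.274
gripper_force: 20.3
```

```bash
python3 - <<'E'
from h import *
fm=np.array([.5613,-.057,0]);y=np.radians(8.8);ex=np.array([np.cos(y),np.sin(y),0]);ey=np.array([-ex[1],ex[0],0])
go(fm-ey*.0345+ex*.030+[0,0,.033])
E
```

```text
t 13.15 tcp [ 0.5319 -0.0948  0.0333] y ang 98.83 z [ 6.0e-04 -1.4e-03 -1.0e+00] gap 0.274 F [-1.09 -3.02  4.94]
shift [-0.0648 -0.0017  0.0004]
```

Request:
{"name": "drive_tool", "arguments": {
  "plan": [
    [-0.006, -0.0015, 0, 0, 0, 0, -1],
    [-0.01, 0, 0, 0, 0, 0, -1],
    [-0.012, 0, 0, 0, 0, 0, -1],
    [-0.012, 0, 0, 0, 0, 0, -1],
    [-0.012, 0, 0, 0, 0, 0, -1],
    [-0.008, 0, 0, 0, 0, 0, -1],
    [-0.004, 0, 0, 0, 0, 0, -1],
    [0, 0, 0, 0, 0, 0, -1]
  ]
}}

```text
t: 13.95
tcp_pos: [0.5937, -0.0847, 0.0333]
tool_rot: [-0.078, 0.997, 0.0, -0.002]
force: [-3.6, 0.9, 7.6]
finger_gap: 0.276
gripper_force: 20.6
```

Request:
{"name": "drive_tool", "arguments": {
  "plan": [
    [0, 0, 0, 0, 0, 0, -0.36],
    [0, 0, 0, 0, 0, 0, -0.36],
    [0, 0, 0, 0, 0, 0, -0.36],
    [0, 0, -0.015, 0, 0, 0, -0.36],
    [0, 0, -0.03, 0, 0, 0, -0.36],
    [0, 0, -0.045, 0, 0, 0, -0.36],
    [0, 0, -0.045, 0, 0, 0, -0.36],
    [0, 0, -0.045, 0, 0, 0, -1],
    [0, 0, 0, 0, 0, 0, -1]
  ]
}}

```text
t: 14.85
tcp_pos: [0.5996, -0.085, 0.2211]
tool_rot: [-0.078, 0.997, -0.003, 0.007]
force: [0.4, -0.5, 0.1]
finger_gap: 0.005
gripper_force: 0.0
```

Request:
{"name": "drive_tool", "arguments": {
  "plan": [
    [-0.02, 0.01, 0, 0, 0, 0, -1],
    [-0.03, 0.01, 0, 0, 0, 0, -1],
    [-0.03, 0.01, 0, 0, 0, 0, -1],
    [-0.025, 0, 0, 0, 0, 0, -1],
    [0, 0, 0, 0, 0, 0, -1]
  ]
}}

```text
t: 15.35
tcp_pos: [0.697, -0.037, 0.2129]
tool_rot: [-0.078, 0.997, -0.0, 0.002]
force: [0.1, 0.5, -0.1]
finger_gap: -0.0
gripper_force: 0.0
```

```bash
python3 - <<'E'
from h import *
fm=np.array([.5613,-.057,0]);y=np.radians(8.8);ex=np.array([np.cos(y),np.sin(y),0]);ey=np.array([-ex[1],ex[0],0])
go(fm+ex*.130+[0,0,.15])
d=snap("side")
cv2.imwrite("pics/s5.png",cv2.resize(d["image"][180:330,270:470],(800,600),interpolation=cv2.INTER_CUBIC)[:,:,::-1])
E
```

```text
t 15.35 tcp [ 0.697  -0.037   0.2129] y ang 99.0 z [ 3.1e-03 -5.0e-04 -1.0e+00] gap -0.0 F [ 0.14  0.49 -0.15]
shift [0.0073 0.0011 0.0629]
```

View pics/s5.png

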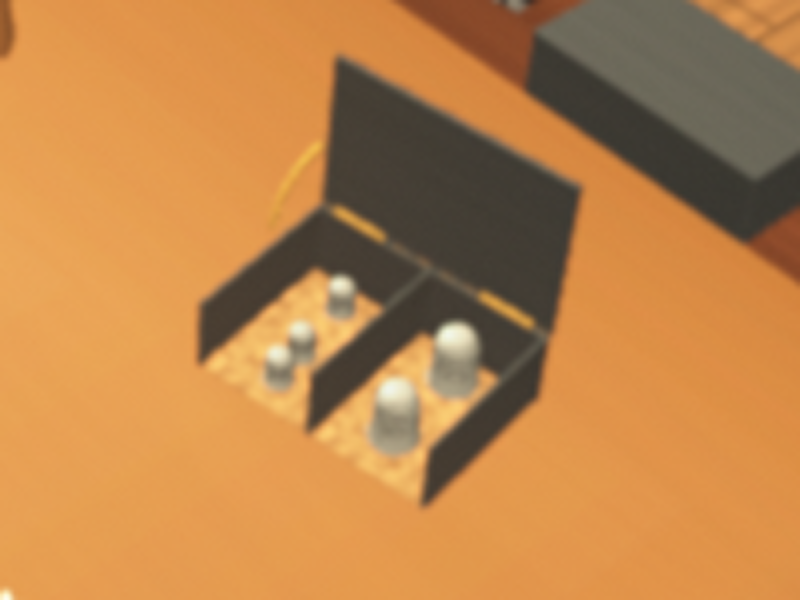

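All three strays stand upright in the correct rows: the smalls at crop (300,340) and (278,366), the big one at (395,415). Now I lower the fingers behind the lid and pull it over.

Request:
{"name": "drive_tool", "arguments": {
  "plan": [
    [0, 0.001, 0.02, 0, 0, 0, -1],
    [0, 0, 0.025, 0, 0, 0, -1],
    [0, 0, 0.018, 0, 0, 0, -1],
    [0, 0, 0, 0, 0, 0, -1],
    [0.008, 0, 0, 0, 0, 0, -1],
    [0.008, 0, 0, 0, 0, 0, -1],
    [0.006, 0, 0, 0, 0, 0, -1],
    [0.004, 0, 0, 0, 0, 0, -1],
    [0.004, 0, 0, 0, 0, 0, -1],
    [0, 0, 0, 0, 0, 0, -1]
  ]
}}

```text
t: 16.4
tcp_pos: [0.6649, -0.0417, 0.1509]
tool_rot: [-0.078, 0.997, -0.0, 0.001]
force: [1.9, 0.7, 1.6]
finger_gap: 0.001
gripper_force: 0.7
```

```bash
cat > l.py <<'E'
from h import *
fm=np.array([.5613,-.057,0]);y=np.radians(8.8);ex=np.array([np.cos(y),np.sin(y),0])
import sys
go(fm+ex*float(sys.argv[1])+[0,0,float(sys.argv[2])])
p=manip.sense()["tcp_pos"]-fm;print("depth",p@ex)
E
python3 l.py .0885 .148
```

```text
t 16.4 tcp [ 0.6649 -0.0417  0.1509] y ang 98.89 z [ 2.e-03 -5.e-04 -1.e+00] gap 0.001 F [1.9  0.69 1.63]
shift [0.0163 0.0008 0.0028]
depth 0.10476629479150963
```

Request:
{"name": "drive_tool", "arguments": {
  "plan": [
    [0.006, 0, 0.001, 0, 0, 0, -1],
    [0.006, 0, 0.001, 0, 0, 0, -1],
    [0.005, 0, 0.001, 0, 0, 0, -1],
    [0.006, 0, 0.002, 0, 0, 0, -1],
    [0.006, 0, 0.002, 0, 0, 0, -1],
    [0.006, 0, 0.0025, 0, 0, 0, -1],
    [0.005, 0, 0.002, 0, 0, 0, -1],
    [0, 0, 0, 0, 0, 0, -1]
  ]
}}

```text
t: 17.2
tcp_pos: [0.6232, -0.0476, 0.1373]
tool_rot: [-0.077, 0.997, 0.001, -0.002]
force: [0.6, 0.8, 0.2]
finger_gap: -0.004
gripper_force: 0.0
```

```bash
python3 l.py .0502 .1275
```

```text
t 17.2 tcp [ 0.6232 -0.0476  0.1373] y ang 98.88 z [-3.8e-03  8.0e-04 -1.0e+00] gap -0.004 F [0.62 0.75 0.24]
shift [0.0124 0.0001 0.0098]
depth 0.06261657806252705
```

Request:
{"name": "drive_tool", "arguments": {
  "plan": [
    [0.004, 0, 0.003, 0, 0, 0, -1],
    [0.004, 0, 0.0035, 0, 0, 0, -1],
    [0.004, 0, 0.0035, 0, 0, 0, -1],
    [0.004, 0, 0.005, 0, 0, 0, -1],
    [0.004, 0, 0.005, 0, 0, 0, -1],
    [0.004, 0, 0.005, 0, 0, 0, -1],
    [0.003, 0, 0.006, 0, 0, 0, -1],
    [0.002, 0, 0.005, 0, 0, 0, -1],
    [0, 0, 0, 0, 0, 0, -1]
  ]
}}

```text
t: 18.1
tcp_pos: [0.5954, -0.0521, 0.101]
tool_rot: [-0.077, 0.997, 0.0, -0.001]
force: [0.0, 0.1, 0.1]
finger_gap: 0.002
gripper_force: 0.0
```

```bash
python3 l.py .026 .074
```

```text
t 18.1 tcp [ 0.5954 -0.0521  0.101 ] y ang 98.88 z [-2.4e-03  6.0e-04 -1.0e+00] gap 0.002 F [0.05 0.08 0.14]
shift [0.0084 0.0004 0.0271]
depth 0.03442875505030483
```

```bash
cat > lid.py <<'E'
from h import *
snap("top");C=cloud(load("top"))
fm=np.array([.5613,-.057,0]);y=np.radians(8.8);ex=np.array([np.cos(y),np.sin(y),0]);ey=np.array([-ex[1],ex[0],0])
P=C-fm;D=P@ex;L=P@ey
for a in range(-10,110,10):
    o=[]
    for l in(-.062,.062):
        m=(abs(D-a/1000)<.004)&(abs(L-l)<.005)&(C[...,2]<.17); o.append(np.median(C[...,2][m]).round(4) if m.any() else None)
    print(a,o)
E
python3 lid.py
```

```text
-10 [None, None]
0 [None, None]
10 [None, None]
20 [None, None]
30 [None, None]
40 [None, None]
50 [None, None]
60 [None, None]
70 [None, None]
80 [None, np.float64(0.0682)]
90 [None, np.float64(0.0638)]
100 [None, np.float64(0.0577)]
```

Request:
{"name": "drive_tool", "arguments": {
  "plan": [
    [0.002, 0, 0.004, 0, 0, 0, -1],
    [0.002, 0, 0.005, 0, 0, 0, -1],
    [0.002, 0, 0.005, 0, 0, 0, -1],
    [0.001, 0, 0.004, 0, 0, 0, -1],
    [0.001, 0, 0.003, 0, 0, 0, -1],
    [0, 0, 0.003, 0, 0, 0, -1],
    [0, 0, 0.0015, 0, 0, 0, -1],
    [0, 0, 0.001, 0, 0, 0, -1],
    [0, 0, 0.001, 0, 0, 0, -1],
    [0, 0, 0, 0, 0, 0, -1]
  ]
}}

```text
t: 19.15
tcp_pos: [0.588, -0.0533, 0.0745]
tool_rot: [-0.078, 0.997, 0.0, -0.001]
force: [-0.4, -0.4, 0.8]
finger_gap: 0.002
gripper_force: 0.1
```

```bash
python3 l.py .026 .074
```

```text
t 19.15 tcp [ 0.588  -0.0533  0.0745] y ang 98.89 z [-1.3e-03  4.0e-04 -1.0e+00] gap 0.002 F [-0.4  -0.38  0.77]
shift [0.0009 0.0004 0.0005]
depth 0.02694321496677004
```

Press on in small steps until the force rises, watching that it stays gentle.

Request:
{"name": "drive_tool", "arguments": {
  "plan": [
    [0, 0, 0.001, 0, 0, 0, -1],
    [0, 0, 0.001, 0, 0, 0, -1],
    [0, 0, 0, 0, 0, 0, -1]
  ]
}}

```text
t: 19.45
tcp_pos: [0.588, -0.0532, 0.074]
tool_rot: [-0.078, 0.997, 0.0, -0.0]
force: [-2.7, -0.9, 9.1]
finger_gap: 0.003
gripper_force: 4.6
```

Request:
{"name": "drive_tool", "arguments": {
  "plan": [
    [0, 0, 0.001, 0, 0, 0, -1],
    [0, 0, 0.0005, 0, 0, 0, -1],
    [0, 0, 0, 0, 0, 0, -1]
  ]
}}

```text
t: 19.75
tcp_pos: [0.588, -0.0532, 0.0738]
tool_rot: [-0.078, 0.997, -0.0, -0.0]
force: [-4.4, 0.0, 18.3]
finger_gap: 0.002
gripper_force: 8.7
```

Hard stop, so the lid is shut. I withdraw clear and verify by depth.

Request:
{"name": "drive_tool", "arguments": {
  "plan": [
    [0, 0, -0.003, 0, 0, 0, -1],
    [0, 0, -0.01, 0, 0, 0, -1],
    [0, 0, -0.04, 0, 0, 0, -1],
    [0, 0, -0.045, 0, 0, 0, -1],
    [0, 0.045, -0.04, 0, 0, 0, -1],
    [0, 0.045, 0, 0, 0, 0, -1],
    [0, 0.045, 0, 0, 0, 0, -1],
    [0, 0.045, 0, 0, 0, 0, -1],
    [0, 0.045, 0, 0, 0, 0, -1],
    [0, 0.02, 0, 0, 0, 0, -1]
  ]
}}

```text
t: 20.75
tcp_pos: [0.5502, 0.1848, 0.2027]
tool_rot: [-0.079, 0.997, 0.001, -0.001]
force: [-0.0, 0.8, -0.1]
finger_gap: -0.003
gripper_force: 0.0
```

```bash
python3 lid.py; python3 - <<'E'
from h import *
snap("side");C=cloud(load("side"))
fm=np.array([.5613,-.057,0]);y=np.radians(8.8);ex=np.array([np.cos(y),np.sin(y),0]);ey=np.array([-ex[1],ex[0],0])
P=C-fm;D=P@ex;L=P@ey
for a in range(0,100,15):
    m=(abs(D-a/1000)<.004)&(abs(L)<.06)&(C[...,2]>.04)&(C[...,2]<.2);print(a,np.median(C[...,2][m]).round(4) if m.any() else None)
# anything small standing outside in front of the mouth?
m=(D>-.12)&(D<-.004)&(abs(L)<.2)&(C[...,2]>.022)&(C[...,2]<.06);print("front pts",m.sum(),P[m].mean(0) if m.any() else "")
E
```

```text
-10 [np.float64(0.0134), np.float64(0.012)]
0 [np.float64(0.0171), np.float64(0.0177)]
10 [np.float64(0.0606), np.float64(0.06)]
20 [np.float64(0.0619), np.float64(0.0609)]
30 [np.float64(0.0631), np.float64(0.0593)]
40 [np.float64(0.0615), np.float64(0.0613)]
50 [np.float64(0.0612), np.float64(0.0618)]
60 [np.float64(0.0613), np.float64(0.0603)]
70 [np.float64(0.0607), np.float64(0.0618)]
80 [np.float64(0.0617), np.float64(0.0606)]
90 [np.float64(0.0615), np.float64(0.0607)]
100 [np.float64(0.0617), np.float64(0.0326)]
0 0.0599
15 0.0612
30 0.061
45 0.0611
60 0.0609
75 0.061
90 0.0597
front pts 5 [-0.00753038  0.0197359   0.0494466 ]
```

The lid is flat at about 0.061 m, level from front to back, and the glass in front of the chest is clear.

```bash
python3 -c "
from station import manip
print(manip.sign_off())"
```

```text
the job is handed in; nothing more can be done
None
```

All three stray thimbles were slid into their matching rows (both small ones left, the big one right), the lid was lowered until fully shut, and the job was handed in at about 21 s.

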